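# Fit the tube block on the mixer's locating pin

### The arm

A 6-joint arm with a two-finger parallel gripper is mounted at the origin on the work surface. World frame = base frame: x ahead of the robot, y to its left, z up, the work surface at z = 0. Lengths are in mm, angles in rad, forces in N, time in s.
With the tool pointing down it reaches from about 300 to 750 mm from the base axis. Payload 8.5 kg.
Tool frame: the origin (TCP) lies between the finger pads; the fingertips stand 14 mm ahead of it and the grasp point (between the pads) lies 5 mm behind it; z points along the fingers, y is the direction in which the jaws open and shut (so a half turn about z gives the same grasp; the last joint's range is limited). The gripper opens to 88 mm and grips with 3 to 60 N. Pads are 18 mm wide; open, the fingers measure 123 mm over their backs; the gripper's body (75 mm by 187 mm) begins 45 mm behind the grasp point.
Start: joints at [0.989, 0.381, 1.297, -0, 1.464, -0.215], TCP at [197.237, 513.399, 252.748] pointing down, gripper open.
Joint ranges: [-3.11, 3.11], [-0.89, 2.33], [0.22, 2.48], [-1.42, 4.56], [0.17, 2.85], [-2.88, 2.88]. Speed limits (rad/s): [2.39, 2.39, 3.14, 3.14, 3.14, 3.14].

### API

Orientations are given as a rotation vector (axis times angle).
In Python, from rig import observe, cams, job_done gives the robot as it stands. The module is installed in compiled form; this text tells all that it offers.
- The arm moves only by the shell command python3 -m crank 'ROWS' [FORCE]. ROWS is JSON, a list that holds one entry, the list of rows, each a list of 5 numbers: the shift along the tool's x, y, z in mm, then the turn about the tool's z in rad, then the opening, from 0 (shut) to 1 (fully open). In form: [[[tx, ty, tz, turn, grip], ...]]. A call has 1 to 12 rows; each row shifts and turns the pose as measured when the row begins, along the tool's axes as they then stand; what a row does not reach is not made up. A row lasts 1/8 s, in which the tool goes at most 62.5 mm and 10.7 degrees, less where a joint would pass 70% of its speed; a pose out of reach is approached as far as the arm can. A call with a gripper value outside its range is refused whole. The fingers move at their own pace and stop on an object; FORCE is the grip in N (left out, the last holds). Time passes only in rows, so rows that do not move let the fingers close. It gives the time, the measured TCP pose, the force and the opening at its end, in the units of the state.
- observe(): the state, without advancing time (a new reading comes with each control period).
- cams.get_image(name): name is "scene" or "top"; returns the picture (480x640x3 uint8, red, green, blue); there is no depth.
- cams.camera_model(name): a dict with "mtx" (3x3 intrinsics, pixels), "R" (3x3) and "t" (3): a world point X has camera coordinates R X + t. Camera axes: x right, y down, z forward; pixel columns grow to the right and rows downward; lengths in mm; the calibration is good to about 2 mm. A picture is of the moment at which its call begins. camera_model takes no time and is no camera call.
- job_done(): hands the job in, once; it reports no verdict.
The state is a dict: "clock": time; "qpos": joint angles; "joint_vel": joint speeds; "joint_efforts": joint torques, N m; "tcp_pos": TCP position; "orientation": TCP orientation; "wrist_force": force on the tool from outside, world axes, zero at the start; "wrist_torque": the same for the moment, N m; "width": finger opening in mm.
Only numpy, scipy, OpenCV 4.12 (cv2) and the standard library are available. Lean on these libraries where they do the work, as an engineer would, in place of code of your own. Each camera call takes 0.05 s, during which the arm holds its last target. There are 200 camera calls.

### The job

On the mixer's white control pad press the blue, then the yellow, then the green key, one at a time and each fully down, to set the mixer for a block change. Then pick up the aluminium tube block (the orange bar is its grip), set it square on the mixer's dark platform, slide it about over the hidden pin as needed until its socket drops on and it lies flat, and press it down until the sprung platform is fully down. Finish while the gripper still holds the block pressed down; leave the other things on the bench where they are.

Things in the scene. Friction and masses are not known exactly. Their poses are not given: they have to be found in the camera images.
- tube_block: aluminium tube block 110 (x) x 76 (y) x 25 mm (z), dark tube holes, about 0.4 kg, loose, an orange grip bar in the middle of its top. Origin: centre of its underside, z up, which is also the centre of the mouth of its hidden socket: a blind square hole 15 x 15 mm, 17 mm deep, sides along x and y, 2 mm chamfer at the mouth. A half turn about z makes no difference
- grip_bar (a point): centre of the top face of the tube block's orange grip bar: 60 long (block x), 16 wide (block y), standing 40 mm above the aluminium, its top 65 mm above the block's underside; take it across the 16 mm width
- mixer: white bench mixer 170 (x) x 160 (y) mm, fixed to the bench, its housing 72 mm high; origin: centre of the underside on the bench, z up. The block fits square when its long side (x) runs along the mixer's x (either way round)
- platform_top (a point): centre of the top face of the mixer's dark steel sprung platform, 130 (mixer x) x 96 (mixer y) mm, 83 mm above the bench when up; it moves with the platform
- pin (a point): tip of the mixer's brass locating pin: round, 12 mm diameter with a domed tip, standing upright through the centre of the platform, fixed to the housing (it does not sink with the platform). The tip is 90 mm above the bench, 7 mm above the raised platform and 13 mm above the lowered one. The block hides it once above it
- platform (a joint): sinking of the sprung platform: 0 up, 0.006 m fully down (a hard stop). The spring carries the block's weight without giving way: about 7 N in all starts it moving, about 13 N (block weight included) brings it fully down
- keypad: white control pad of the mixer, fixed to the bench, 170 (x) x 66 (y) x 24 mm; origin: centre of the underside. Three round keys stand on its top in a row along its x, 50 mm apart, in any order
- key_blue (a joint): travel of the blue key: 0 up, 0.006 m fully down; straight down, about 4 N for the full travel, springs back
- key_blue_top (a point): centre of the top of the round blue key (26 mm across), on the control pad; it moves with the key
- key_yellow (a joint): travel of the yellow key: 0 up, 0.006 m fully down; straight down, about 4 N for the full travel, springs back
- key_yellow_top (a point): centre of the top of the round yellow key (26 mm across), on the control pad; it moves with the key
- key_green (a joint): travel of the green key: 0 up, 0.006 m fully down; straight down, about 4 N for the full travel, springs back
- key_green_top (a point): centre of the top of the round green key (26 mm across), on the control pad; it moves with the key
- petri_dishes: bystander: stack of two petri dishes, 92 mm across, 32 mm high; origin at the centre of its underside
- amber_bottle: bystander: amber bottle with blue cap, 68 mm across, 150 mm high; origin at the centre of its underside
- tube_rack: bystander: blue tube rack tray 90 x 160 x 45 mm; origin at the centre of its underside
- beaker: bystander: glass beaker 68 mm across, 85 mm high; origin at the centre of its underside
- phone: bystander: phone 145 x 70 x 9 mm lying flat; origin at the centre of its underside
- marker: bystander: white marker pen with red cap, 130 mm long, 14 mm thick, lying flat; origin under its middle, on the bench
- tip_box: bystander: grey tip box with red lid, 119 x 84 x 64 mm; origin at the centre of its underside
Mind the look-alikes: they are no part of the job. What is shaped like the tube_block but pink or turquoise is not meant.

How it is judged:
By the outcome, as a careful person would: the job done as asked, in the order asked, and still so for the second after the job is handed in, while the arm keeps its last pose, push and grip.
It also fails if it takes over 58 s, if anything falls off the work surface, if the arm or the gripper's body presses on something with over 40 N, if the wrist force passes 120 N, or if a joint passes its speed limit or range.

## Working session

There is one attempt and no reset: what is moved stays moved. The work goes in short steps, Python scripts to look and compute and a shell command to move; the robot and the scene stay as the last step left them, time stands still between calls to the robot, and variables do not carry over. Pictures are saved under pics/ and viewed, about 8 in all and at most 12, crops included, and the job is handed in when it is done.

```bash
mkdir -p pics
python3 - <<'E'
from rig import observe,cams
import cv2
for n in("scene","top"):
    im=cams.get_image(n); cv2.imwrite(f"pics/{n}0.png",im[:,:,::-1])
    m=cams.camera_model(n); print(n,m["mtx"],m["R"],m["t"])
print(observe())
E
```

```text
scene [[581.60258789   0.         319.05092798]
 [  0.         581.60258789 248.3735188 ]
 [  0.           0.           1.        ]] [[-0.32935362  0.94411758 -0.01296889]
 [ 0.59147435  0.19558942 -0.78224221]
 [-0.73599204 -0.26530507 -0.62283941]] [ 119.69092926 -258.78630176 1831.21779856]
top [[479.39240876   0.         317.32943675]
 [  0.         479.39240876 240.81619575]
 [  0.           0.           1.        ]] [[-0.01318317 -0.99989674 -0.00571994]
 [-0.99547628  0.01366275 -0.09402288]
 [ 0.09409132  0.00445455 -0.99555361]] [  52.08141022  529.71552789 1088.4843719 ]
{'clock': 0.1, 'qpos': array([ 9.88733734e-01,  3.81124834e-01,  1.29815704e+00,  2.81294837e-07,
        1.46361077e+00, -2.15332141e-01]), 'joint_vel': array([-0.00114928,  0.00016426, -0.00213312, -0.00312277,  0.00124261,
        0.00057997]), 'joint_efforts': array([ 3.54029675e-03, -4.38653111e+01, -2.24911916e+01,  7.14046019e-02,
        3.42456903e-02, -9.22727827e-05]), 'tcp_pos': array([197.09686515, 513.21890457, 252.21095999]), 'orientation': array([-5.72744026e-01, -3.08842886e+00,  1.88137511e-03]), 'wrist_force': array([-0.21003523, -0.02716675, -0.31876066]), 'wrist_torque': array([-0.03261913, -0.02162608, -0.01076159]), 'width': 87.858207248717}
```

View pics/top0.png

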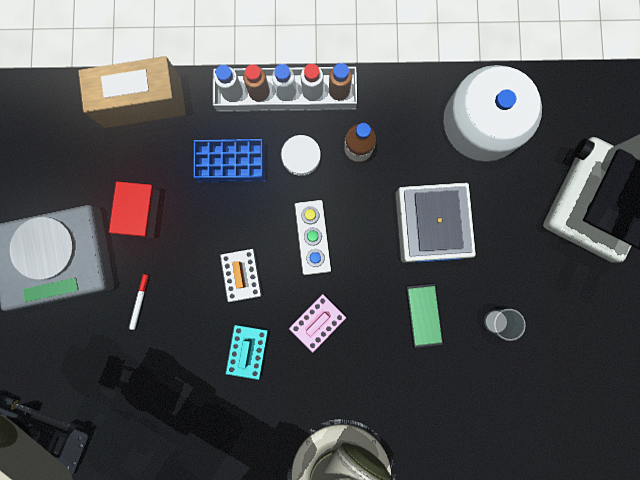

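View pics/scene0.png

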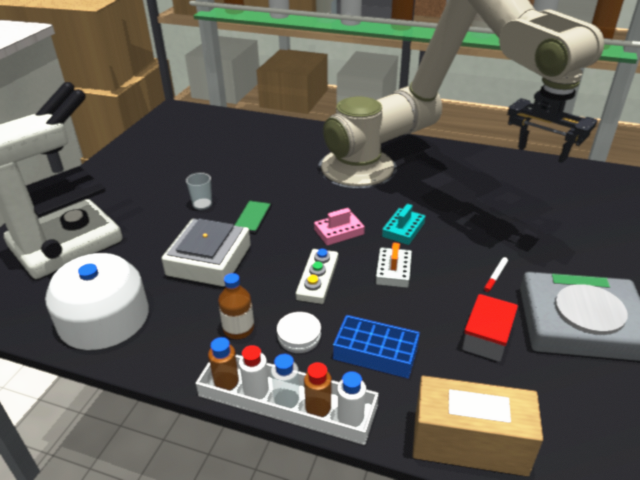

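Top view: keypad with yellow (310,214), green (313,236) and blue (316,258); aluminium block with its orange bar at (239,275); mixer platform at (438,221) with the pin at (440,220). The scene view shows the same layout.

```bash
cat > h.py <<'E'
import numpy as np,cv2
from rig import observe,cams
from scipy.spatial.transform import Rotation as Ro
M={n:cams.camera_model(n) for n in("scene","top")}
def ray(n,p):
    m=M[n];R=np.array(m["R"]);d=R.T@np.linalg.inv(m["mtx"])@[p[0],p[1],1];return -R.T@np.array(m["t"]),d
def plane(n,p,z):
    c,d=ray(n,p);return c+d*(z-c[2])/d[2]
def tri(ps,pt):
    P=[np.array(M[n]["mtx"])@np.c_[M[n]["R"],M[n]["t"]] for n in("scene","top")]
    X=cv2.triangulatePoints(*P,np.array(ps,float),np.array(pt,float))[:,0];return X[:3]/X[3]
def mask(im,lo,hi,box):
    h=cv2.inRange(cv2.cvtColor(im,cv2.COLOR_RGB2HSV),lo,hi);m=np.zeros_like(h);x,y,X,Y=box;m[y:Y,x:X]=h[y:Y,x:X];return m
def big(m):
    c=max(cv2.findContours(m,0,1)[0],key=cv2.contourArea);return c
def cen(c):
    m=cv2.moments(c);return (m["m10"]/m["m00"],m["m01"]/m["m00"])
def tool(world):
    "offset of world point from TCP in tool axes"
    s=observe();return Ro.from_rotvec(s["orientation"]).inv().apply(np.array(world)-s["tcp_pos"])
def axis_yaw():
    m=Ro.from_rotvec(observe()["orientation"]).as_matrix();return m
E
python3 - <<'E'
from h import *
I={n:cams.get_image(n) for n in M}
K={"blue":((100,120,80),(125,255,255)),"yellow":((22,120,80),(35,255,255)),"green":((45,100,60),(85,255,255))}
B={"top":(292,198,334,278),"scene":(296,244,340,302)}
for k,(lo,hi) in K.items():
    c={n:big(mask(I[n],lo,hi,B[n])) for n in M}
    p={n:cen(c[n]) for n in M}
    print(k,p,[cv2.contourArea(x) for x in c.values()],tri(p["scene"],p["top"]),plane("top",p["top"],34))
# grip bar
lo,hi=(8,140,90),(20,255,255)
ct=big(mask(I["top"],lo,hi,(218,245,265,305)));cs=big(mask(I["scene"],lo,hi,(372,235,418,290)))
print("bar",cen(ct),cv2.minAreaRect(ct),cen(cs))
for bx in cv2.boxPoints(cv2.minAreaRect(ct)): print("  c",plane("top",bx,65))
def rect(m,z,name):
    r=cv2.minAreaRect(cv2.convexHull(big(m)));q=np.array([plane("top",b,z)[:2] for b in cv2.boxPoints(r)])
    print(name,r,"\n",q,q.mean(0)); 
    for i in range(2): e=q[i+1]-q[i];print("  len",np.linalg.norm(e),"yaw",np.degrees(np.arctan2(e[1],e[0])))
rect(mask(I["top"],(0,0,140),(179,60,255),(215,240,268,305)),25,"block")
rect(mask(I["top"],(0,0,140),(179,60,255),(292,198,334,278)),24,"pad")
rect(mask(I["top"],(0,0,45),(179,80,120),(408,184,468,257)),83,"plat")
rect(mask(I["top"],(0,0,140),(179,60,255),(390,175,485,270)),72,"mixer")
for n,b in(("top",(425,205,455,235)),("scene",(195,225,220,245))):
    m=mask(I[n],(8,100,80),(30,255,255),b);print("pin",n,cen(big(m)) if m.any() else 0, m.sum()/255)
    if n=="top":pt=cen(big(m));print(plane(n,pt,88))
    elif m.sum()>255*2: print(tri(np.argwhere(m)[:,::-1].mean(0),pt))
print(axis_yaw())
a=cv2.resize(I["top"][180:310,210:480],None,fx=2.9,fy=2.9,interpolation=2)
cv2.imwrite("pics/crop1.png",a[:,:,::-1])
E
```

```text
blue {'scene': (321.9861111111111, 252.05), 'top': (314.7995642701525, 257.355119825708)} [60.0, 76.5] [490.70905263  51.98601688  41.65205131] [491.45394097  51.22410683  34.        ]
yellow {'scene': (312.61274509803917, 278.7867647058824), 'top': (309.4662162162162, 214.31306306306305)} [68.0, 74.0] [590.13257377  63.07753562  40.60065286] [591.44291262  62.31224967  34.        ]
green {'scene': (317.3884057971014, 265.19710144927535), 'top': (312.02396514161217, 235.68845315904136)} [57.5, 76.5] [540.60333927  57.60768702  40.85000493] [541.57586064  56.99162286  34.        ]
bar (237.43184421534934, 274.65521191294386) ((237.3513641357422, 274.6081237792969), (25.975038528442383, 6.740358352661133), 80.53767395019531) (394.68906455862975, 253.38735177865613)
  c [480.93573147 236.1033401   65.        ]
  c [483.21028841 221.25532074  65.        ]
  c [426.14123691 211.63212993  65.        ]
  c [423.88602722 226.40638997  65.        ]
block ((240.0811004638672, 274.9864807128906), (48.33330154418945, 33.37299346923828), 80.53767395019531) 
 [[503.02179046 271.94356085]
 [514.746
[... 899 characters left out ...]
3982556
mixer ((436.8052062988281, 221.59686279296875), (75.455078125, 71.06407928466797), 85.36454010009766) 
 [[ 645.16329316 -138.83030735]
 [ 655.97413672 -298.2002544 ]
 [ 486.6463388  -304.41261267]
 [ 476.04321319 -147.40150919]] [ 565.95674547 -222.2111709 ]
  len 159.7362024166017 yaw -86.11929200331427
  len 169.44172019135175 yaw -177.8988545342701
pin top (439.0574712643678, 219.94252873563218) 22.0
[ 566.81294559 -223.35078883   88.        ]
pin scene (204.73333333333332, 235.15) 16.0
[ 567.24156438 -224.06105726   83.51403746]
[[-9.33471057e-01  3.58652406e-01 -4.86644555e-04]
 [ 3.58652674e-01  9.33470835e-01 -6.77964742e-04]
 [ 2.11114814e-04 -8.07396835e-04 -9.99999652e-01]]
```

View pics/crop1.png

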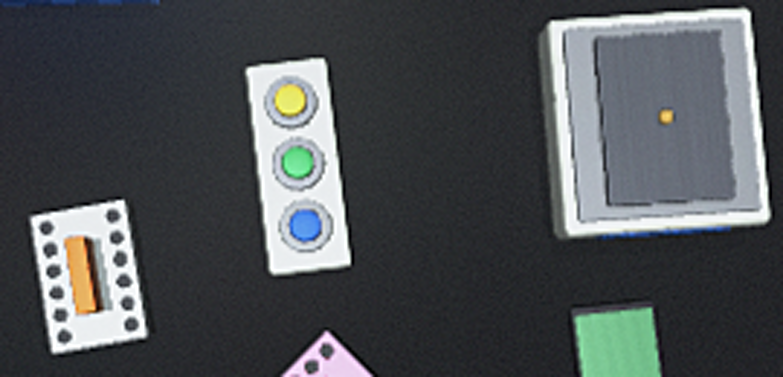

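The crop confirms the masks: the colour blobs sit on the keys, the bar and the pin. I'll shut the fingers, align with the pad (yaw 6.3°) and go above blue.

```bash
python3 -m crank '[[[0,0,0,-0.159,0],[0,0,0,-0.159,0],[0,0,0,-0.159,0],[0,0,0,0,0]]]' 30
cat >> h.py <<'E'
def rep(**pts):
    m=axis_yaw();s=observe();print("t",s["clock"],"tcp",s["tcp_pos"].round(1),"yaw_y",np.degrees(np.arctan2(m[1,1],m[0,1])).round(2),"F",s["wrist_force"].round(1),"w",round(s["width"],1))
    for k,v in pts.items(): print(k,tool(v).round(1))
E
python3 -c "
from h import *
rep(blue=(491,51.3,60),yellow=(591,62.4,60),green=(541.2,57,60),bar=(453.7,224,120))"
```

```text
clock: 0.7
tcp_pos: [197.0, 513.0, 251.6]
orientation: [0.193, -3.134, 0.003]
wrist_force: [0.1, -0.0, 0.2]
width: 49.9
t 0.7 tcp [197.  513.  251.6] yaw_y 97.05 F [ 0.1 -0.   0.2] w 49.9
blue [-235.4 -494.   192.2]
yellow [-336.  -495.2  192. ]
green [-285.9 -494.5  192.1]
bar [-219.5 -318.1  131.9]
```

```bash
python3 -m crank '[[[-26,-55,10,0,0],[-26,-55,10,0,0],[-26,-55,10,0,0],[-26,-55,10,0,0],[-26,-55,10,0,0],[-26,-55,10,0,0],[-26,-55,10,0,0],[-26,-55,10,0,0],[-26,-55,10,0,0],[0,0,0,0,0]]]'
python3 -c "
from h import *
rep(blue=(491,51.3,60),yellow=(591,62.4,60),green=(541.2,57,60),bar=(453.7,224,120))"
```

```text
clock: 1.95
tcp_pos: [489.0, 37.7, 160.5]
orientation: [-0.135, 3.136, 0.0]
wrist_force: [-0.9, 0.0, 0.8]
width: 0.8
t 1.95 tcp [489.   37.7 160.5] yaw_y 94.94 F [-0.9  0.   0.8] w 0.8
blue [ -2.8  13.4 100.5]
yellow [-103.4   15.8  100.8]
green [-53.3  14.7 100.7]
bar [ 19.3 188.6  40.5]
```

```bash
python3 -m crank '[[[-3,13,45,0,0],[0,0,40,0,0],[0,0,15,0,0],[0,0,0,0,0]]]'
python3 -c "
from h import *
rep(blue=(491,51.3,60))"
```

```text
clock: 2.45
tcp_pos: [491.1, 53.0, 59.0]
orientation: [-0.118, 3.134, 0.0]
wrist_force: [1.2, -0.9, 1.8]
width: 0.4
t 2.45 tcp [491.1  53.   59. ] yaw_y 94.3 F [ 1.2 -0.9  1.8] w 0.4
blue [ 0.2 -1.7 -1. ]
```

```bash
for i in 1 ; do python3 -m crank '[[[0,0,4,0,0],[0,0,0,0,0]]]'; python3 -m crank '[[[0,0,3,0,0],[0,0,0,0,0]]]'; python3 -m crank '[[[0,0,3,0,0],[0,0,0,0,0]]]';done
```

```text
clock: 2.7
tcp_pos: [491.4, 53.5, 56.5]
orientation: [-0.116, 3.132, -0.001]
wrist_force: [-1.0, -1.7, 3.5]
width: 0.2
clock: 2.95
tcp_pos: [491.5, 53.5, 54.7]
orientation: [-0.116, 3.13, -0.001]
wrist_force: [-1.9, -0.7, 5.1]
width: 0.3
clock: 3.2
tcp_pos: [491.5, 53.6, 54.7]
orientation: [-0.115, 3.128, -0.002]
wrist_force: [-3.2, -1.5, 2.9]
width: 0.1
```

```bash
python3 -m crank '[[[0,0,6,0,0],[0,0,4,0,0]]]'; python3 -m crank '[[[0,0,6,0,0],[0,0,6,0,0]]]'
```

```text
clock: 3.45
tcp_pos: [491.8, 53.6, 53.3]
orientation: [-0.116, 3.122, -0.005]
wrist_force: [-19.8, -1.7, 63.1]
width: 0.2
clock: 3.7
tcp_pos: [491.8, 53.7, 52.8]
orientation: [-0.118, 3.114, -0.01]
wrist_force: [-26.3, -1.0, 84.1]
width: 0.6
```

Run:
```python
from h import *
im=cams.get_image("scene");a=cv2.resize(im[190:310,250:400],None,fx=5,fy=5,interpolation=2);cv2.imwrite("pics/k1.png",a[:,:,::-1])
rep()
```

```text
t 3.75 tcp [491.8  53.7  52.9] yaw_y 94.35 F [-25.6  -2.   81.8] w 0.6
```

View pics/k1.png

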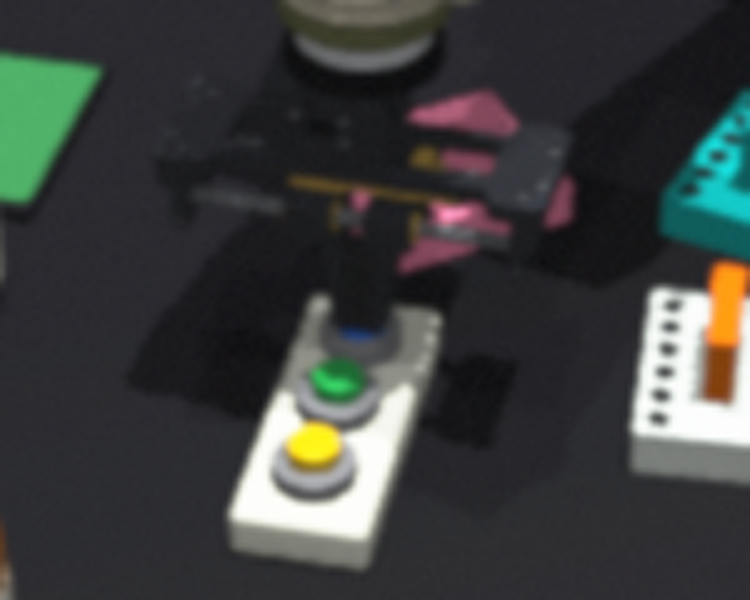

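The blue key, at (360,335) in the crop, is clearly sunk under the fingertips while green and yellow stand up. It hit a hard stop. Next is yellow.

```bash
python3 -m crank '[[[0,0,-25,0,0],[-50,1,0,-0.035,0],[-50,1,0,0,0],[0,0,0,0,0]]]'
python3 -c "
from h import *
rep(yellow=(591.2,62.5,60))"
```

```text
clock: 4.25
tcp_pos: [593.4, 65.9, 85.0]
orientation: [-0.172, 3.104, -0.01]
wrist_force: [-0.0, -0.4, -0.9]
width: 0.4
t 4.25 tcp [593.4  65.9  85. ] yaw_y 96.32 F [-0.  -0.4 -0.9] w 0.4
yellow [ 3.3 -3.  24.9]
```

```bash
python3 -m crank '[[[3,-3,20,0,0],[0,0,5,0,0],[0,0,3,0,0],[0,0,4,0,0]]]'; python3 -m crank '[[[0,0,4,0,0],[0,0,3,0,0]]]'; 
python3 -c "
from h import *
rep(yellow=(591.2,62.5,60));print(axis_yaw().round(4))"
```

```text
clock: 4.75
tcp_pos: [590.6, 62.8, 53.9]
orientation: [-0.171, 3.103, -0.01]
wrist_force: [-9.6, 0.3, 34.1]
width: 0.2
clock: 5.0
tcp_pos: [590.6, 62.8, 54.1]
orientation: [-0.172, 3.099, -0.012]
wrist_force: [-10.7, -1.5, 26.4]
width: 0.5
t 5.0 tcp [590.6  62.8  54.1] yaw_y 96.34 F [-10.7  -1.5  26.4] w 0.5
yellow [-0.8 -0.4 -5.9]
[[-0.9932 -0.1105  0.0377]
 [-0.1108  0.9938 -0.0056]
 [-0.0368 -0.0097 -0.9993]]
```

Yellow hit its stop at 34 N. Next is green.

```bash
python3 -m crank '[[[0,0,-20,0,0],[50,0,0,0,0],[0,0,0,0,0]]]'
python3 -c "
from h import *
rep(green=(541.3,57.1,60));print(axis_yaw().round(4))"
```

```text
clock: 5.38
tcp_pos: [538.1, 57.6, 74.2]
orientation: [-0.172, 3.098, -0.012]
wrist_force: [0.5, 0.1, 0.8]
width: 0.6
t 5.375 tcp [538.1  57.6  74.2] yaw_y 96.36 F [0.5 0.1 0.8] w 0.6
green [-2.5 -0.7 14.3]
[[-0.9931 -0.1107  0.0392]
 [-0.111   0.9938 -0.0056]
 [-0.0384 -0.0099 -0.9992]]
```

```bash
python3 -m crank '[[[-2.5,-0.5,12,0,0],[0,0,4,0,0],[0,0,3,0,0],[0,0,3,0,0]]]'; python3 -m crank '[[[0,0,4,0,0],[0,0,3,0,0]]]'; 
python3 -c "
from h import *
rep(green=(541.3,57.1,60))"
```

```text
clock: 5.88
tcp_pos: [543.6, 57.3, 53.5]
orientation: [-0.173, 3.096, -0.013]
wrist_force: [-18.5, -0.5, 52.4]
width: 0.4
clock: 6.12
tcp_pos: [543.5, 57.3, 53.8]
orientation: [-0.175, 3.094, -0.016]
wrist_force: [-15.8, -0.6, 38.5]
width: 0.6
t 6.125 tcp [543.5  57.3  53.8] yaw_y 96.47 F [-15.8  -0.6  38.5] w 0.6
green [ 2.  -0.  -6.3]
```

Green is down at its stop (52 N). I'll lift, open, and go to the bar.

```bash
python3 -m crank '[[[0,0,-50,-0.046,1],[0,0,-10,0,1],[25,55,0,0,1],[25,55,0,0,1],[25,50,0,0,1],[0,0,0,0,1]]]'
python3 -c "
from h import *
rep(bar=(453.7,224,44));print(axis_yaw().round(4))"
```

```text
clock: 6.88
tcp_pos: [441.1, 207.2, 107.2]
orientation: [-0.243, 3.088, -0.018]
wrist_force: [0.3, -0.2, -0.7]
width: 58.5
t 6.875 tcp [441.1 207.2 107.2] yaw_y 98.97 F [ 0.3 -0.2 -0.7] w 58.5
bar [-12.4  15.5  63.6]
[[-0.9868 -0.1558  0.0451]
 [-0.1563  0.9877 -0.0081]
 [-0.0433 -0.015  -0.999 ]]
```

```bash
python3 -m crank '[[[-12,15.5,0,0,1],[0,0,20,0,1],[0,0,0,0,1]]]'
python3 - <<'E'
from h import *
rep(bar=(453.7,224,44))
im=cams.get_image("scene");a=cv2.resize(im[170:300,330:480],None,fx=4,fy=4,interpolation=2);cv2.imwrite("pics/g1.png",a[:,:,::-1])
E
```

```text
clock: 7.25
tcp_pos: [453.6, 223.8, 85.4]
orientation: [-0.241, 3.088, -0.019]
wrist_force: [0.6, 0.4, 0.5]
width: 87.4
t 7.25 tcp [453.6 223.8  85.4] yaw_y 98.89 F [0.6 0.4 0.5] w 87.4
bar [ 1.6  0.9 41.3]
```

View pics/g1.png

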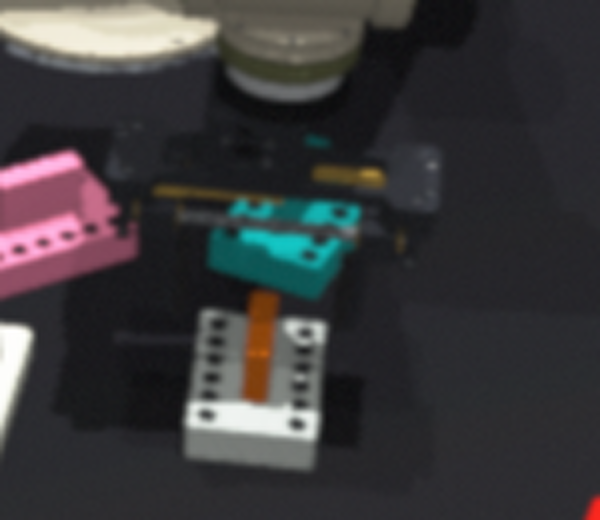

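The fingers straddle the bar (bar top near (262,320), fingers at 130 and 400), so I can descend and grip.

```bash
python3 -m crank '[[[1,0.8,30,0,1],[0.5,0,10,0,1],[0,0,0,0,1]]]'; python3 -m crank '[[[0,0,0,0,0],[0,0,0,0,0],[0,0,0,0,0],[0,0,0,0,0],[0,0,0,0,0],[0,0,0,0,0],[0,0,0,0,0],[0,0,0,0,0],[0,0,0,0,0]]]' 50
python3 -c "
from h import *
rep(bar=(453.7,224,44));print(axis_yaw().round(4))"
```

```text
clock: 7.68
tcp_pos: [456.7, 223.2, 47.0]
orientation: [-0.237, 3.083, -0.018]
wrist_force: [-0.6, 1.0, -0.5]
width: 88.1
clock: 8.8
tcp_pos: [457.7, 223.6, 49.5]
orientation: [-0.236, 3.079, -0.016]
wrist_force: [0.1, 0.9, 0.5]
width: 15.4
t 8.8 tcp [457.7 223.6  49.5] yaw_y 98.74 F [0.1 0.9 0.5] w 15.4
bar [4.2 1.1 5.3]
[[-0.9869 -0.1519  0.0538]
 [-0.1525  0.9883 -0.0062]
 [-0.0522 -0.0143 -0.9985]]
```

```bash
python3 -m crank '[[[0,0,-20,0,0],[0,0,-60,0,0],[0,0,-30,0.1,0],[0,0,0,0,0]]]'
python3 - <<'E'
from h import *
rep()
print(axis_yaw().round(3))
for n in M: 
    im=cams.get_image(n)
    if n=="top":a1=cv2.resize(im[180:330,190:350],None,fx=2.5,fy=2.5)
    else:a2=cv2.resize(im[160:310,320:480],None,fx=2.5,fy=2.5)
cv2.imwrite("pics/l1.png",np.hstack([a1,a2])[:,:,::-1])
E
```

```text
clock: 9.3
tcp_pos: [450.2, 223.5, 159.6]
orientation: [-0.08, 3.094, -0.015]
wrist_force: [1.0, -0.5, -4.4]
width: 15.3
t 9.3 tcp [450.2 223.5 159.6] yaw_y 92.93 F [ 1.  -0.5 -4.4] w 15.3
[[-0.998 -0.051  0.047]
 [-0.052  0.999 -0.009]
 [-0.046 -0.011 -0.999]]
```

View pics/l1.png

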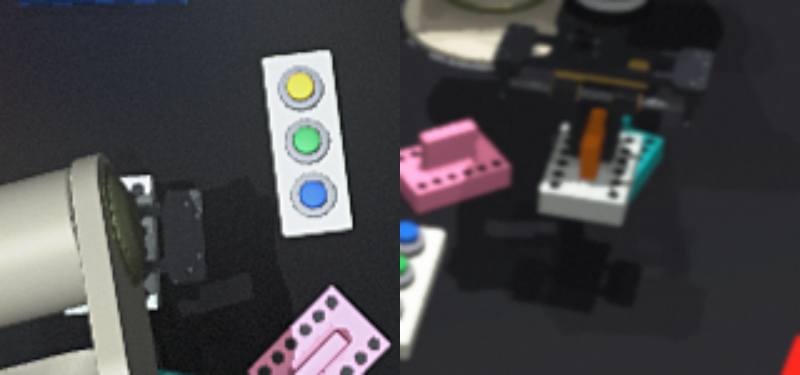

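The block is held and looks level (weight reads 4.4 N). I'll carry it to above the mixer.

```bash
cat >> h.py <<'E'
O=np.array([6.4,1.8,49.2]); PIN=(567.,-223.6)
def blk(z=100):
    m=axis_yaw();s=observe();b=s["tcp_pos"]+m@O
    print("block",b.round(1),"go(tool)",(m.T@(np.array([*PIN,z])-b)).round(1),"zaxis",m[:,2].round(3)); rep()
E
python3 -m crank '[[[-15,-60,0,0,0],[-15,-60,0,0,0],[-15,-60,0,0,0],[-15,-60,0,0,0],[-15,-60,0,0,0],[-15,-60,0,0,0],[-10,-45,0,0,0],[0,0,0,0,0]]]'
python3 -c "
from h import *
blk()"
```

```text
clock: 10.4
tcp_pos: [570.6, -183.7, 146.3]
orientation: [-0.107, 3.124, -0.004]
wrist_force: [0.4, 0.8, -3.7]
width: 15.8
block [ 564.8 -182.5   97. ] go(tool) [  0.6 -41.2  -2.8] zaxis [ 0.015 -0.002 -1.   ]
t 10.4 tcp [ 570.6 -183.7  146.3] yaw_y 93.92 F [ 0.4  0.8 -3.7] w 15.8
```

```bash
python3 -m crank '[[[1,-39,-4,0.01,0],[0,0,0,0,0]]]'
python3 - <<'E'
from h import *
blk(84)
for n in M: 
    im=cams.get_image(n)
    if n=="top":a1=cv2.resize(im[150:290,360:520],None,fx=2.5,fy=2.5)
    else:a2=cv2.resize(im[150:290,130:290],None,fx=2.5,fy=2.5)
cv2.imwrite("pics/m1.png",np.hstack([a1,a2])[:,:,::-1])
E
```

```text
clock: 10.65
tcp_pos: [570.9, -222.0, 145.9]
orientation: [-0.095, 3.131, 0.004]
wrist_force: [-0.2, 0.7, -4.7]
width: 15.4
block [ 564.8 -220.4   96.6] go(tool) [-1.9 -3.3 12.6] zaxis [ 0.009  0.003 -1.   ]
t 10.65 tcp [ 570.9 -222.   145.9] yaw_y 93.49 F [-0.2  0.7 -4.7] w 15.4
```

View pics/m1.png

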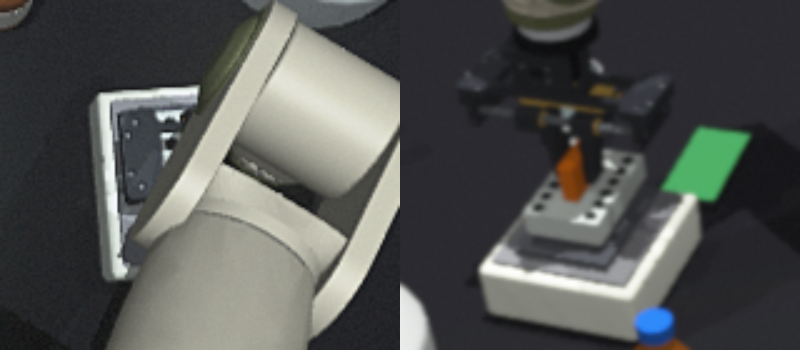

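The block hangs square over the platform in both views. I'll lower it gently.

```bash
python3 -m crank '[[[-2,-3,2,0,0],[0,0,0,0,0]]]'; python3 -c "
from h import *
blk(84)"; python3 -m crank '[[[0,0,3,0,0],[0,0,0,0,0]]]'; python3 -c "
from h import *
blk(84)"; python3 -m crank '[[[0,0,2,0,0],[0,0,0,0,0]]]';python3 -c "
from h import *
blk(84)"
```

```text
clock: 11.0
tcp_pos: [572.8, -220.1, 142.8]
orientation: [-0.103, 3.134, 0.009]
wrist_force: [-0.5, 0.8, -3.9]
width: 15.8
block [ 566.6 -218.5   93.6] go(tool) [-0.  -5.2  9.6] zaxis [ 0.006  0.006 -1.   ]
t 11.0 tcp [ 572.8 -220.1  142.8] yaw_y 93.77 F [-0.5  0.8 -3.9] w 15.8
clock: 11.25
tcp_pos: [572.8, -219.2, 139.6]
orientation: [-0.105, 3.134, 0.009]
wrist_force: [0.3, -0.9, -4.3]
width: 15.5
block [ 566.6 -217.6   90.3] go(tool) [ 0.  -6.1  6.3] zaxis [ 0.006  0.006 -1.   ]
t 11.25 tcp [ 572.8 -219.2  139.6] yaw_y 93.83 F [ 0.3 -0.9 -4.3] w 15.5
clock: 11.5
tcp_pos: [573.0, -219.2, 137.7]
orientation: [-0.105, 3.133, 0.008]
wrist_force: [0.4, 0.2, -3.0]
width: 15.6
block [ 566.8 -217.6   88.5] go(tool) [ 0.2 -6.   4.5] zaxis [ 0.006  0.005 -1.   ]
t 11.5 tcp [ 573.  -219.2  137.7] yaw_y 93.84 F [ 0.4  0.2 -3. ] w 15.6
```

```bash
python3 -m crank '[[[0,-5,-3,0,0],[0,0,0,0,0]]]'; python3 -c "
from h import *
blk(84)"; python3 -m crank '[[[0,-1,3,0,0],[0,0,1,0,0]]]'; python3 -c "
from h import *
blk(84)"; python3 -m crank '[[[0,0,2,0,0],[0,0,0,0,0]]]';python3 -c "
from h import *
blk(84)"
```

```text
clock: 11.75
tcp_pos: [573.3, -224.7, 141.1]
orientation: [-0.105, 3.133, 0.008]
wrist_force: [0.1, 0.1, -4.3]
width: 15.6
block [ 567.1 -223.1   91.8] go(tool) [ 0.2 -0.5  7.8] zaxis [ 0.007  0.005 -1.   ]
t 11.75 tcp [ 573.3 -224.7  141.1] yaw_y 93.83 F [ 0.1  0.1 -4.3] w 15.6
clock: 12.0
tcp_pos: [573.4, -225.8, 136.8]
orientation: [-0.105, 3.133, 0.008]
wrist_force: [-0.8, 1.1, -3.1]
width: 15.4
block [ 567.2 -224.1   87.6] go(tool) [0.2 0.5 3.6] zaxis [ 0.006  0.006 -1.   ]
t 12.0 tcp [ 573.4 -225.8  136.8] yaw_y 93.82 F [-0.8  1.1 -3.1] w 15.4
clock: 12.25
tcp_pos: [573.5, -225.1, 135.1]
orientation: [-0.105, 3.133, 0.01]
wrist_force: [-0.1, 1.8, -2.3]
width: 15.8
block [ 567.3 -223.4   85.9] go(tool) [ 0.3 -0.2  1.9] zaxis [ 0.007  0.007 -1.   ]
t 12.25 tcp [ 573.5 -225.1  135.1] yaw_y 93.83 F [-0.1  1.8 -2.3] w 15.8
```

```bash
for i in 1 2 ; do python3 -m crank '[[[0,0,2,0,0],[0,0,0,0,0]]]'; python3 -c "
from h import *
blk(83)"; done
```

```text
clock: 12.5
tcp_pos: [573.5, -224.7, 134.0]
orientation: [-0.105, 3.132, 0.01]
wrist_force: [-2.7, 3.4, 0.9]
width: 15.7
block [ 567.4 -223.    84.7] go(tool) [ 0.4 -0.5  1.7] zaxis [ 0.008  0.006 -1.   ]
t 12.5 tcp [ 573.5 -224.7  134. ] yaw_y 93.83 F [-2.7  3.4  0.9] w 15.7
clock: 12.75
tcp_pos: [573.6, -224.6, 132.8]
orientation: [-0.105, 3.131, 0.009]
wrist_force: [-4.2, 3.9, 2.3]
width: 15.2
block [ 567.5 -222.9   83.6] go(tool) [ 0.5 -0.7  0.6] zaxis [ 0.009  0.006 -1.   ]
t 12.75 tcp [ 573.6 -224.6  132.8] yaw_y 93.83 F [-4.2  3.9  2.3] w 15.2
```

```bash
for i in 1 2 ; do python3 -m crank '[[[0,0,3,0,0],[0,0,1,0,0]]]'; python3 -c "
from h import *
blk(83)"; done
python3 - <<'E'
from h import *
im=cams.get_image("scene");cv2.imwrite("pics/m2.png",cv2.resize(im[150:290,130:290],None,fx=4,fy=4,interpolation=2)[:,:,::-1])
E
```

```text
clock: 13.0
tcp_pos: [573.7, -224.4, 130.3]
orientation: [-0.105, 3.13, 0.008]
wrist_force: [-5.6, 5.4, 7.7]
width: 15.7
block [ 567.7 -222.7   81. ] go(tool) [ 0.8 -0.8 -2. ] zaxis [ 0.01   0.005 -1.   ]
t 13.0 tcp [ 573.7 -224.4  130.3] yaw_y 93.83 F [-5.6  5.4  7.7] w 15.7
clock: 13.25
tcp_pos: [573.8, -224.2, 128.2]
orientation: [-0.105, 3.128, 0.007]
wrist_force: [-5.0, 3.8, 7.0]
width: 15.6
block [ 567.9 -222.6   78.9] go(tool) [ 0.9 -0.9 -4.1] zaxis [ 0.012  0.005 -1.   ]
t 13.25 tcp [ 573.8 -224.2  128.2] yaw_y 93.83 F [-5.   3.8  7. ] w 15.6
```

View pics/m2.png

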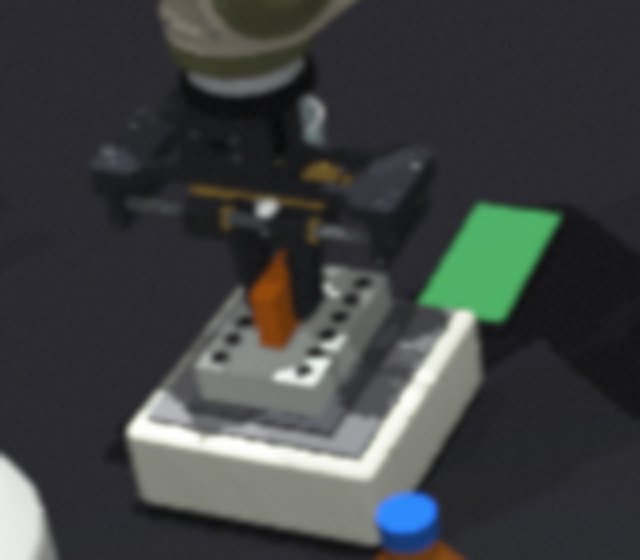

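The numbers match the socket being on (underside 79 at about 11 N total), though the near edge's shadow is ambiguous. I'll press on to the stop.

```bash
for i in 1 2 3; do python3 -m crank '[[[0,0,3,0,0],[0,0,2,0,0]]]'; python3 -c "
from h import *
blk(77)"; done
python3 - <<'E'
from h import *
im=cams.get_image("scene");cv2.imwrite("pics/m3.png",cv2.resize(im[190:290,150:250],None,fx=6,fy=6,interpolation=2)[:,:,::-1])
E
```

```text
clock: 13.55
tcp_pos: [573.6, -223.9, 126.5]
orientation: [-0.105, 3.127, 0.005]
wrist_force: [-8.6, 4.9, 16.4]
width: 15.2
block [ 567.8 -222.4   77.2] go(tool) [ 0.9 -1.2  0.2] zaxis [ 0.013  0.003 -1.   ]
t 13.55 tcp [ 573.6 -223.9  126.5] yaw_y 93.85 F [-8.6  4.9 16.4] w 15.2
clock: 13.8
tcp_pos: [573.4, -223.9, 126.3]
orientation: [-0.106, 3.124, 0.001]
wrist_force: [-7.7, 5.2, 12.3]
width: 15.6
block [ 567.7 -222.5   77. ] go(tool) [ 0.8 -1.1 -0. ] zaxis [ 0.016  0.001 -1.   ]
t 13.8 tcp [ 573.4 -223.9  126.3] yaw_y 93.88 F [-7.7  5.2 12.3] w 15.6
clock: 14.05
tcp_pos: [573.4, -223.8, 126.3]
orientation: [-0.106, 3.121, -0.003]
wrist_force: [-8.2, 4.9, 12.1]
width: 15.8
block [ 567.8 -222.5   77. ] go(tool) [ 0.9 -1.  -0. ] zaxis [ 0.019 -0.001 -1.   ]
t 14.05 tcp [ 573.4 -223.8  126.3] yaw_y 93.89 F [-8.2  4.9 12.1] w 15.8
```

View pics/m3.png

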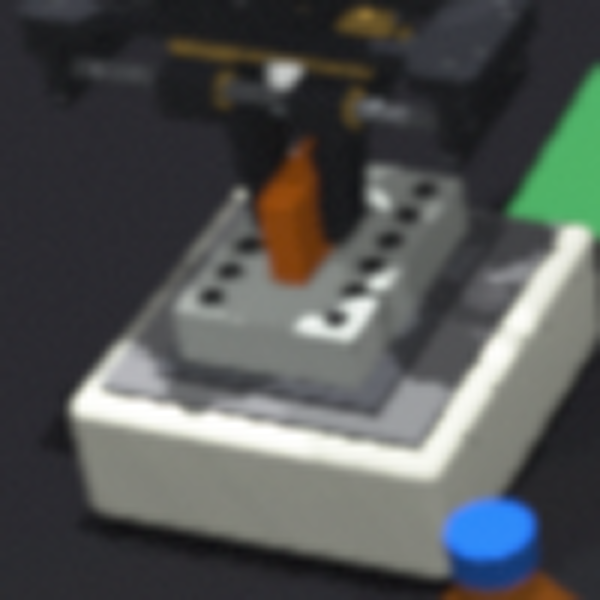

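```bash
python3 -m crank '[[[1,1,5,0,0],[0,0.5,6,0,0]]]' 60; python3 -c "
from h import *
blk(77)";python3 -m crank '[[[0.5,0,7,0,0],[0,0,7,0,0]]]'
python3 - <<'E'
from h import *
blk(77)
im=cams.get_image("scene");cv2.imwrite("pics/m4.png",cv2.resize(im[210:280,165:240],None,fx=8,fy=8,interpolation=2)[:,:,::-1])
blk(77)
E
```

```text
clock: 14.35
tcp_pos: [573.6, -223.8, 126.1]
orientation: [-0.106, 3.112, -0.016]
wrist_force: [-23.7, 10.0, 52.5]
width: 15.3
block [ 568.4 -222.9   76.7] go(tool) [ 1.5 -0.6 -0.3] zaxis [ 0.028 -0.009 -1.   ]
t 14.35 tcp [ 573.6 -223.8  126.1] yaw_y 93.9 F [-23.7  10.   52.5] w 15.3
clock: 14.6
tcp_pos: [573.5, -223.8, 126.0]
orientation: [-0.107, 3.103, -0.025]
wrist_force: [-24.5, 11.9, 54.1]
width: 15.7
block [ 568.9 -223.2   76.6] go(tool) [ 1.9 -0.3 -0.5] zaxis [ 0.037 -0.015 -0.999]
t 14.6 tcp [ 573.5 -223.8  126. ] yaw_y 93.93 F [-24.5  11.9  54.1] w 15.7
block [ 568.8 -223.2   76.5] go(tool) [ 1.8 -0.3 -0.5] zaxis [ 0.037 -0.015 -0.999]
t 14.65 tcp [ 573.5 -223.8  126. ] yaw_y 93.93 F [-22.1  11.9  52.2] w 15.8
```

View pics/m4.png

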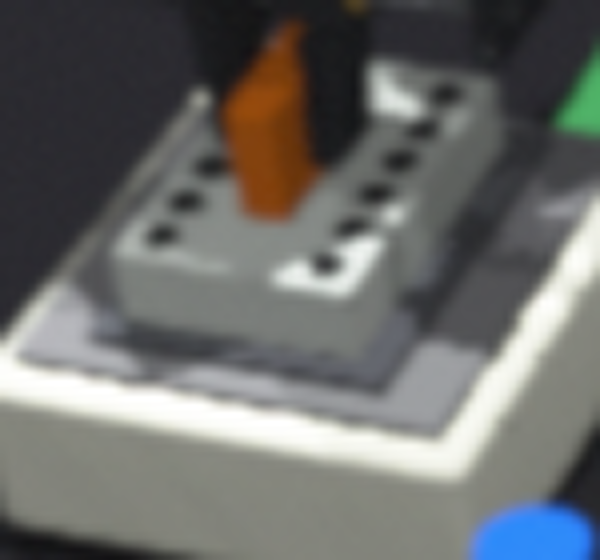

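The block stays put at the stop under 54 N. I'll ease to a moderate push and check that it holds steady.

```bash
python3 -m crank '[[[1,0.5,4,0,0],[0,0,4,0,0]]]'
python3 - <<'E'
from h import *
blk(77)
im=cams.get_image("scene")
cams.get_image("scene");blk(77)
# block top outline corners (8x crop m4): near-left, near-right, far-right -> plane z=102 lengths
P=[plane("scene",(165+(u+.5)/8-.5,210+(v+.5)/8-.5),102) for u,v in((115,248),(365,293),(500,85))]
print(np.round(P,1),np.linalg.norm(P[1]-P[0]),np.linalg.norm(P[2]-P[1]))
E
```

```text
clock: 14.9
tcp_pos: [573.3, -223.7, 126.1]
orientation: [-0.107, 3.096, -0.033]
wrist_force: [-13.3, 7.1, 29.7]
width: 15.3
block [ 569.  -223.3   76.7] go(tool) [ 2.  -0.2 -0.4] zaxis [ 0.044 -0.02  -0.999]
t 14.9 tcp [ 573.3 -223.7  126.1] yaw_y 93.92 F [-13.3   7.1  29.7] w 15.3
block [ 568.9 -223.3   76.7] go(tool) [ 1.9 -0.2 -0.4] zaxis [ 0.044 -0.02  -0.999]
t 15.0 tcp [ 573.3 -223.7  126.1] yaw_y 93.92 F [-11.8   7.1  30.6] w 15.6
[[ 626.4 -257.7  102. ]
 [ 622.4 -177.2  102. ]
 [ 516.2 -186.1  102. ]] 80.59980480718967 106.57361194583666
```

```bash
python3 -c "
from rig import job_done
print(job_done())"
```

```text
the job is handed in; nothing more can be done
None
```

I pressed the blue, yellow and green keys in that order, then set the tube block on the mixer and pressed it down. I handed the job in at about 15 s, with the gripper still holding the block down.

- **Keys:** Each key went down to a hard stop, at about 84 N for blue, 34 N for yellow and 52 N for green. Only blue was confirmed sunk in a picture.
- **Block on the pin:** The block went onto the pin without any searching. Its underside, worked out from the tool pose, sank from about 84 mm to 77 mm and stopped there. That matches the socket on the pin and the platform fully down.
- **Last push:** The reading was about 30 N down and steady. Side force was about 14 N, so the block probably leans against the pin.
- **Squareness:** The block's yaw from the picture is about 3.8°, and the mixer's is about 3.4°. I couldn't measure any better than that.

Some checks were weak or disagreed:
- **Tool tilt:** Pressing hard left the tool tilted about 2.8° at the end.
- **Flatness:** I judged this from the pose height and a blurry picture. The block's sides came out at 107 and 81 mm there instead of 110 and 76, so a small tilt of the block can't be ruled out.
- **High forces:** The fingertip pushes of 84 N on blue and 54 N on the block were harder than needed, though the wrist readings stayed under the 120 N limit. I took the 40 N limit to cover only the arm and gripper body, not the fingertips or the held block.

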